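# Mesh a splined gear on its shaft and hold it down against the spring

### The arm

A 6-joint arm with a two-finger parallel gripper is mounted at the origin on the work surface. World frame = base frame: x ahead of the robot, y to its left, z up, the work surface at z = 0. Lengths are in m, angles in rad, forces in N, time in s.
With the tool pointing down it reaches from about 0.3 to 0.775 m from the base axis. Payload 14.6 kg.
Tool frame: the origin (TCP) lies at the centre of the arm's flange, where the gripper is bolted on; the fingertips stand 173 mm ahead of it and the grasp point (between the pads) lies 155 mm ahead of it; y points along the fingers, x is the direction in which the jaws open and shut, and the axes are right-handed (so a half turn about y gives the same grasp; the last joint's range is limited). The gripper opens to 85 mm and grips with 20 to 120 N. Pads are 22 mm wide; open, the fingers measure 114 mm over their backs; the gripper's body (76 mm by 85 mm) begins 54 mm behind the grasp point. The pads swing forward as they close: fully open they stand 13 mm farther back than shut.
Start: joints at [-1.18, 0.3, 1.521, -0, 1.321, -0.067], TCP at [0.243, -0.493, 0.405] pointing down, gripper open.
Joint ranges: [-3.03, 3.03], [-0.79, 2.21], [0.23, 2.52], [-1.04, 4.18], [0, 3.07], [-2.55, 2.55]. Speed limits (rad/s): [2.22, 2.22, 2.57, 3.14, 3.14, 3.14].

### API

Orientations are given as a rotation vector (axis times angle).
In Python, from workcell import status, capture, camera_params, job, models gives the robot as it stands.
- The arm moves only by the shell command python3 -m creep 'ROWS' [FORCE]. ROWS is a JSON object of lists of equal length, an entry for each row: "translation": the shift along the tool's x, y, z in cm, a list of three; "twist": the turn, a rotation vector about the tool's x, y, z in rad, a list of three; "grip": the opening, from -1 (shut) to 1 (fully open), so that 0 is half open. In form: {"translation": [[dx, dy, dz], ...], "twist": [[ax, ay, az], ...], "grip": [grip, ...]}. A call has 1 to 8 rows; each row shifts and turns the pose as measured when the row begins, along the tool's axes as they then stand; what a row does not reach is not made up. A row lasts 1/10 s, in which the tool goes at most 50 mm and 8.59 degrees, less where a joint would pass 70% of its speed; a pose out of reach is approached as far as the arm can. A call is refused whole if a number of a shift passes 5 or a number of a turn 0.15, either way. A call with a gripper value outside its range is refused whole. The fingers move at their own pace and stop on an object; FORCE is the grip in N (left out, the last holds). Time passes only in rows, so rows that do not move let the fingers close. It gives the time, the measured TCP pose, the force and the opening at its end, in the units of the state.
- status.state(): the state, without advancing time (a new reading comes with each control period).
- capture(name): name is "scene" or "top" or "wrist"; returns the picture (480x640x3 uint8, red, green, blue); there is no depth.
- camera_params(name): a dict with "mtx" (3x3 intrinsics, pixels), "k1" (the pictures are not rectified: a ray, as slopes to the right and down, at radius r is drawn at 1 + k1 r^2 times it, then the intrinsics apply), "T" (4x4, takes a point from camera to world coordinates); the wrist camera has in their place "T_tool_cam" (4x4, takes a point from camera to tool coordinates, whose origin is the TCP and whose axes are the tool frame's). Camera axes: x right, y down, z forward; pixel columns grow to the right and rows downward; lengths in m; the calibration is good to about 2 mm. A picture is of the moment at which its call begins: read the wrist's pose just before it. camera_params takes no time and is no camera call.
- job.job_done(): hands the job in, once; it reports no verdict.
Trained networks look in the newest picture that a camera, given by its name, has taken for a name from the list of things; names that differ only in an ending like _2 or _b are one class to them, and where a whole thing is asked for, a point or a joint stands for the part that bears it (a point fixed in the world has none). Each returns a list of dicts, best first, with "score" (0 to 1); they miss things now and then, are a little off and sometimes report something else, mostly with a low value. They report only what shows in the picture. A call takes as long as a camera call. They do not tell look-alikes from the thing itself.
- models.regions_of(query, camera): "mask" (480x640 bool, what is visible of it) and "extent" ([left, top, width, height] in pixels, round what is visible of it).
The state is a dict: "clock": time; "qpos": joint angles; "dq": joint speeds; "effort": joint torques, N m; "tcp_pos": TCP position; "orientation": TCP orientation; "contact_force": force on the tool from outside, world axes, zero at the start; "ft_torque": the same for the moment, N m; "width": finger opening in m.
Only numpy, scipy, OpenCV 4.12 (cv2) and the standard library are available. Lean on these libraries where they do the work, as an engineer would, in place of code of your own. Each camera call takes 0.05 s, during which the arm holds its last target.

### The job

A gearbox shaft stands upright in the vise: pick up the steel gear with the long round hub and the splined bore, and with its hub upward put it over the shaft end, turn it until its splines mesh with the shaft's, and slide it down onto the spring cup. Then press it down against the spring until the whole retaining-clip groove near the top of the shaft stands clear above the hub, and finish while still holding the gear pressed down there, steady, so that I can push the clip in from the side. Leave everything else on the bench where it is.

Things in the scene. Friction and masses are not known exactly. Their poses are not given: they have to be found in the camera images.
- gear: The gear to fit, bare steel, about 0.36 kg, loose, lying hub up. Toothed disc 67 mm over the teeth, 12 mm thick; from its middle rises a plain round hub, 38 mm diameter, to 50 mm total height (38 mm of hub above the disc: grip it there). Origin: centre of its underside; z up through the hub; +x points at the middle of a gap between two of the bore's splines (gaps every 60 degrees).
- hub_top (a point): Centre of the top face of the gear's hub, 50 mm above the gear's underside.
- bore (a point): Centre of the lower mouth of the gear's bore (at its origin). The bore runs through the whole height: 28.4 mm round, with six internal splines 4.4 mm wide whose tips lie on a 21.6 mm circle. A free fit on the shaft: about 1 mm all round, and it meshes when the gaps lie within about 6 degrees of the shaft's splines.
- shaft: Steel shaft clamped upright in the vise; it cannot turn or move. Origin: on its axis at bench-top level; z up along the axis; +x points along one of its six splines (every 60 degrees). From below: shoulder 41 mm wide up to 78 mm above the bench, coil spring, spring cup, splines, plain round end. Meshed and resting on the cup unpressed, the gear's underside is at 108 mm.
- spline_end (a point): On the shaft's axis at the upper end of its splines, 135 mm above the bench. Splines: 26 mm over their tips, 4.2 mm wide. Above them the plain round end, 19.2 mm diameter. A gear whose splines do not line up stands here, its underside at 135 mm, on the spline ends; turned into line it drops on down.
- groove (a point): On the shaft's axis at the lower edge of the retaining-clip groove (2.2 mm wide), 152.5 mm above the bench. It is hidden in the hub until the gear's underside is below 102.5 mm.
- shaft_tip (a point): Centre of the shaft's upper end, 165 mm above the bench; its last 4 mm is a cone narrowing to 12 mm.
- spring_cup (a joint): How far the spring cup (dark steel cap, 45 mm diameter, round the shaft under the gear) is pressed down, in m: 0 at rest, 0.011 at its stop. The spring resists with about 6 N at first and 0.7 N more per mm, about 14 N at the stop; the gear's own weight does not move it. The hub's top is level with the groove's lower edge at 0.0055.
- cup_top (a point): Centre of the top face of the spring cup, 108 mm above the bench at rest.
- vise: Low grey machine vise bolted to the bench, jaws 104 mm wide with their tops 68 mm above the bench; origin on the bench under the shaft; its screw and tommy bar point along its own -x, reaching 185 mm from the shaft. It does not move.
- flat_gear: Another gear, dark steel, flat, 80 mm over the teeth, 10 mm thick, no hub, plain bore; origin under its centre. Leave it.
- bearing: Ball bearing, 52 mm diameter, 15 mm high, lying flat; origin under its centre. Leave it.
- marker: Grey marker pen with a black cap, 133 mm long, 17 mm thick, lying along its own x. Leave it.
- pliers: Pliers with red grips, about 175 mm long, lying along their own x, 13 mm high. Leave them.
- screwdriver: Screwdriver with a red handle, 190 mm long, 26 mm thick, lying along its own x. Leave it.
- clip_dish: Round steel magnetic dish with retaining clips, 100 mm diameter, 24 mm high; origin under its centre. Leave it.
- oil_bottle: White oil bottle with a black cap, 52 mm diameter, 135 mm high, standing; origin under its centre. Leave it.
Things that resemble listed ones, but are neither listed nor needed, are in the scene too. What is shaped like the gear but blue, orange or yellow is not meant.

How it is judged:
By the outcome, as a careful person would: the job done as asked, in the order asked, and still so for the second after the job is handed in, while the arm keeps its last pose, push and grip.
It also fails if it takes over 45 s, if anything falls off the work surface, if the arm or the gripper's body presses on something with over 40 N, if the wrist force passes 120 N, or if a joint passes its speed limit or range.

## Working session

There is one attempt and no reset: what is moved stays moved. The work goes in short steps, Python scripts to look and compute and a shell command to move; the robot and the scene stay as the last step left them, time stands still between calls to the robot, and variables do not carry over. Pictures are saved under pics/ and viewed, and the job is handed in when it is done.

```bash
mkdir -p pics; ls
python3 - <<'E'
from workcell import status, capture, camera_params, models
import cv2
print(status.state())
for n in ["scene","top","wrist"]:
    im=capture(n); cv2.imwrite(f"pics/{n}0.png",im[:,:,::-1])
    print(n,camera_params(n))
E
```

```text
pics
{'clock': 0.0, 'qpos': array([-1.17959370e+00,  3.00502123e-01,  1.52156842e+00,  5.93073388e-06,
        1.32070127e+00, -6.66288057e-02]), 'dq': array([ 0.00076609,  0.00053836,  0.00183059,  0.0002949 ,  0.00112993,
       -0.00147845]), 'effort': array([-3.74957208e-04, -5.43498695e+01, -3.61793017e+01, -7.99266581e-05,
        4.03808008e-03, -1.04344915e-05]), 'tcp_pos': array([ 0.24307641, -0.49334286,  0.40410953]), 'orientation': array([-1.3909637 ,  0.86639945, -0.8648357 ]), 'contact_force': array([-0.2034443 ,  0.3616142 , -1.22231425]), 'ft_torque': array([ 0.01584139, -0.0210205 , -0.00164515]), 'width': 0.08546532637614651}
scene {'mtx': array([[434.19555227,   0.        , 321.51434517],
       [  0.        , 434.19555227, 243.18543057],
       [  0.        ,   0.        ,   1.        ]]), 'k1': -0.0785361498193674, 'T': array([[-0.42641003,  0.59680281, -0.67970647,  1.23552214],
       [ 0.9044991 ,  0.27512355, -0.32586563,  0.3295729 ],
       [-0.00747426, -0.75374627, -0.65712305,  0.74986789],
       [ 0.        ,  0.        ,  0.        ,  1.        ]])}
t
[... 297 characters left out ...]
00330453,  0.02126073],
       [-0.00251091, -0.06493885, -0.99788609,  1.43123475],
       [ 0.        ,  0.        ,  0.        ,  1.        ]])}
wrist {'mtx': array([[342.05147323,   0.        , 327.35117308],
       [  0.        , 342.05147323, 232.12354597],
       [  0.        ,   0.        ,   1.        ]]), 'k1': -0.06352997969284876, 'T_tool_cam': array([[ 9.99999309e-01,  9.69179622e-04, -6.65989574e-04,
         5.92660410e-04],
       [ 9.42312783e-04, -3.21620170e-01,  9.46868300e-01,
         3.08229643e-02],
       [ 7.03489781e-04, -9.46868273e-01, -3.21620861e-01,
         8.32056228e-02],
       [ 0.00000000e+00,  0.00000000e+00,  0.00000000e+00,
         1.00000000e+00]])}
```

View images.

View pics/top0.png

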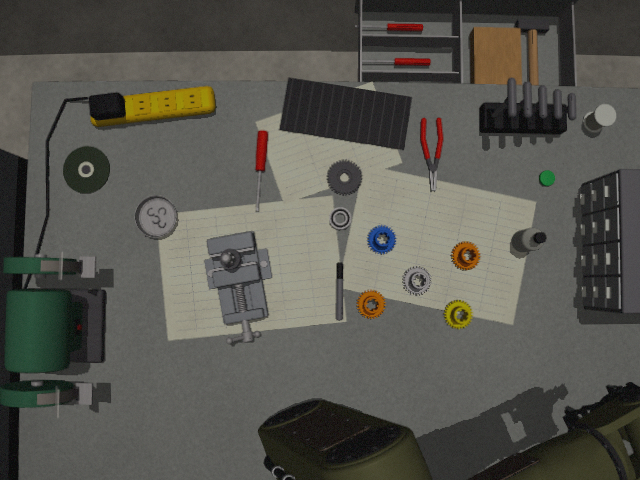

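View pics/scene0.png

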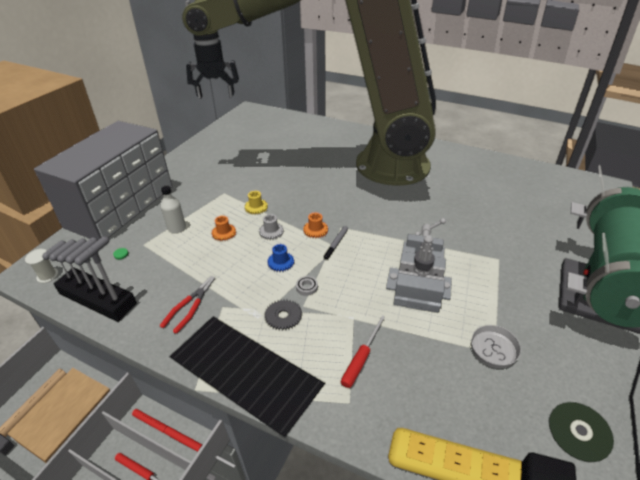

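View pics/wrist0.png

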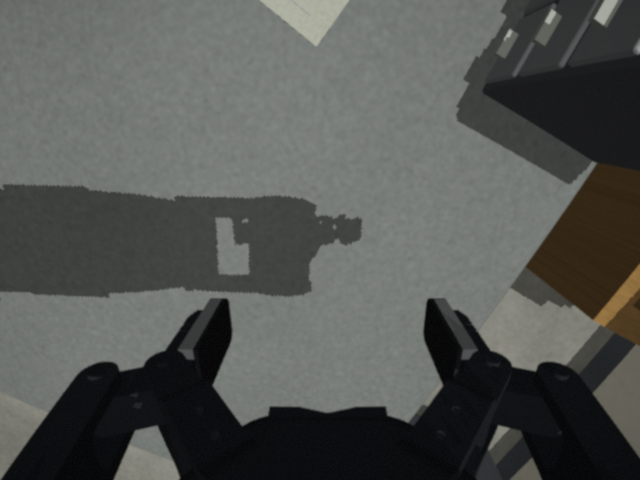

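```bash
cat > h.py <<'E'
import numpy as np, cv2
from scipy.spatial.transform import Rotation as Ro
from workcell import status, capture, camera_params, models
def camT(n,s=None):
    p=camera_params(n)
    if "T" in p: return p["mtx"],p["k1"],p["T"]
    s=s or status.state()
    T=np.eye(4);T[:3,:3]=Ro.from_rotvec(s['orientation']).as_matrix();T[:3,3]=s['tcp_pos']
    return p["mtx"],p["k1"],T@p["T_tool_cam"]
def ray(c,uv):
    M,k,T=c
    uv=np.array(uv,float).reshape(-1,1,2)
    n=cv2.undistortPoints(uv,M,np.array([k,0,0,0.]),).reshape(-1,2)
    d=np.c_[n,np.ones(len(n))]@T[:3,:3].T
    return T[:3,3],d
def atz(c,uv,z):
    o,d=ray(c,uv); return o+d*((z-o[2])/d[:,2])[:,None]
def proj(c,P):
    M,k,T=c
    Ti=np.linalg.inv(T); P=np.array(P,float).reshape(-1,3)
    return cv2.projectPoints(P,Ti[:3,:3],Ti[:3,3],M,np.array([k,0,0,0.]))[0].reshape(-1,2)
E
python3 - <<'E'
from h import *
s=status.state();print(Ro.from_rotvec(s['orientation']).as_matrix().round(3))
E
```

```text
[[ 0.442 -0.     0.897]
 [-0.897  0.001  0.442]
 [-0.001 -1.     0.   ]]
```

The steel gear is at about (417,281) in the top image, with blue, orange and yellow decoys around it. The shaft in the vise is at about (230,258). I'll zoom in on both and measure.

Run:
```python
from h import *
im=cv2.imread("pics/top0.png"); sc=cv2.imread("pics/scene0.png")
a=cv2.resize(im[250:310,385:450],None,fx=6,fy=6,interpolation=cv2.INTER_CUBIC)
b=cv2.resize(im[225:295,195:275],None,fx=5,fy=5,interpolation=cv2.INTER_CUBIC)
h=360; a=cv2.resize(a,(390,360)); b=cv2.resize(b,(400,350)); b=cv2.copyMakeBorder(b,0,10,0,0,0)
cv2.imwrite("pics/crop1.png",np.hstack([a,b]))
c=cv2.resize(sc[205:315,240:460],None,fx=3.6,fy=3.6,interpolation=cv2.INTER_CUBIC);cv2.imwrite("pics/crop2.png",c)
capture("top"); capture("scene")
for cam in ["top","scene"]:
  C=camT(cam)
  for q in ["gear","shaft","vise","flat_gear","bearing","marker","oil_bottle"]:
    for r in models.regions_of(q,cam):
        m=r["mask"]; ys,xs=np.nonzero(m); u=(xs.mean(),ys.mean())
        print(cam,q,round(r["score"],2),r["extent"],np.round(u,1),atz(C,u,0.0)[0].round(3), atz(C,u,0.05)[0].round(3),atz(C,u,0.15)[0].round(3))
```

```text
top gear 0.9 [404.4, 265.2, 26.4, 28.2] [416.2 280.7] [ 0.472 -0.189  0.   ] [ 0.472 -0.181  0.05 ] [ 0.472 -0.167  0.15 ]
top gear 0.75 [366.5, 224.9, 26.2, 29.3] [380.8 238.8] [ 0.569 -0.105  0.   ] [ 0.565 -0.101  0.05 ] [ 0.559 -0.092  0.15 ]
top gear 0.74 [356.4, 289.3, 27.8, 29.5] [370.2 303.5] [ 0.417 -0.082  0.   ] [ 0.419 -0.078  0.05 ] [ 0.423 -0.071  0.15 ]
top gear 0.65 [449.3, 242.6, 31.2, 24.6] [465.2 255. ] [ 0.533 -0.304  0.   ] [ 0.531 -0.293  0.05 ] [ 0.527 -0.27   0.15 ]
top gear 0.33 [255.4, 128.0, 15.1, 75.3] [260.6 155.9] [0.762 0.181 0.   ] [0.752 0.175 0.05 ] [0.732 0.164 0.15 ]
top shaft 0.85 [222.4, 245.0, 18.7, 25.5] [229.7 258.7] [0.518 0.248 0.   ] [0.516 0.24  0.05 ] [0.513 0.225 0.15 ]
top shaft 0.28 [328.2, 207.9, 21.7, 21.3] [339.3 217.5] [ 0.618 -0.007  0.   ] [ 0.613 -0.006  0.05 ] [ 0.602 -0.004  0.15 ]
top vise 0.86 [201.4, 231.5, 71.7, 111.5] [239.2 280.6] [0.467 0.225 0.   ] [0.467 0.218 0.05 ] [0.467 0.204 0.15 ]
top vise 0.61 [220.7, 251.1, 19.2, 15.0] [230.  258.3] [0.519 0.248 0.   ] [0.517 0.24  0.05 ] [0.514 0.224 0.15 ]
top flat_gear 0.77
[... 1385 characters left out ...]
38.7] [424.3 258.5] [0.404 0.219 0.   ] [0.46  0.226 0.05 ] [0.57  0.241 0.15 ]
scene flat_gear 0.79 [261.4, 299.3, 37.8, 30.6] [282.6 314.6] [ 0.714 -0.018  0.   ] [0.749 0.005 0.05 ] [0.818 0.052 0.15 ]
scene bearing 0.73 [296.2, 278.2, 21.7, 18.6] [306.8 286.1] [ 0.614 -0.008 -0.   ] [0.655 0.014 0.05 ] [0.738 0.059 0.15 ]
scene bearing 0.7 [325.0, 224.1, 21.3, 33.3] [335.6 242.1] [ 0.44 -0.01  0.  ] [0.493 0.012 0.05 ] [0.599 0.058 0.15 ]
scene marker 0.47 [323.2, 226.2, 23.1, 33.4] [334.5 243.8] [ 0.448 -0.01   0.   ] [0.5   0.012 0.05 ] [0.605 0.058 0.15 ]
scene oil_bottle 0.92 [158.5, 187.0, 32.5, 42.6] [171.8 211.2] [ 0.514 -0.499  0.   ] [ 0.562 -0.444  0.05 ] [ 0.658 -0.333  0.15 ]
```

View pics/crop1.png

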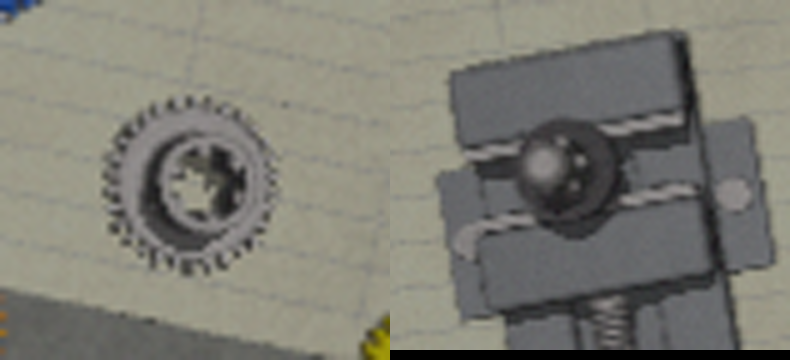

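View pics/crop2.png

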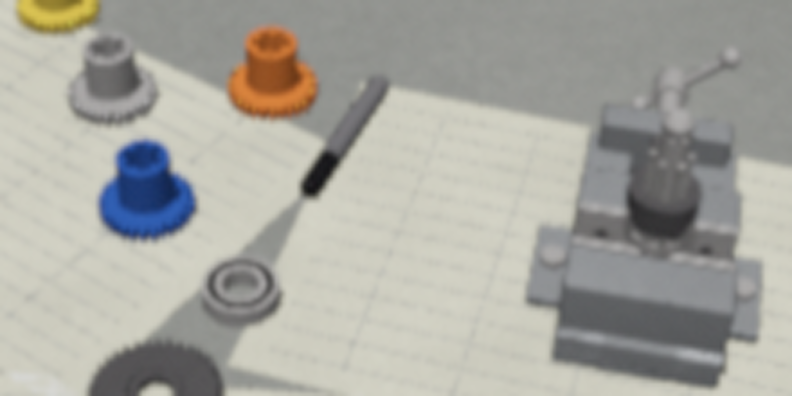

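```bash
python3 -m creep '{"translation":[[-2.2,1,3.8],[-2.2,1,3.8],[-2.2,1,3.8],[-2.2,1,3.8],[-2.2,1,3.8],[-2.2,1,3.8],[-2.2,1,3.8],[-2.2,1,3.8]],"twist":[[0,0,0],[0,0,0],[0,0,0],[0,0,0],[0,0,0],[0,0,0],[0,0,0],[0,0,0]],"grip":[1,1,1,1,1,1,1,1]}'
python3 - <<'E'
from h import *
s=status.state(); im=capture("wrist"); cv2.imwrite("pics/w1.png",im[:,:,::-1]); print(s)
E
```

```text
clock: 1.75
tcp_pos: [0.4422, -0.1942, 0.323]
orientation: [-1.391, 0.868, -0.876]
contact_force: [1.6, -0.4, -0.1]
width: 0.0853
{'clock': 1.75, 'qpos': array([-0.48939209,  0.23946255,  1.80061303, -0.00259576,  1.0967358 ,
        0.63316642]), 'dq': array([ 0.95235981,  0.26436516, -0.06361083, -0.00374791, -0.20606617,
        0.95090502]), 'effort': array([-7.03460097e+00, -5.05405641e+01, -3.04298973e+01,  3.31420032e-02,
        5.60917184e-01, -1.99852936e+00]), 'tcp_pos': array([ 0.44217886, -0.19422711,  0.32303922]), 'orientation': array([-1.39091885,  0.86831365, -0.87640947]), 'contact_force': array([ 1.58773558, -0.37328178, -0.14490612]), 'ft_torque': array([-0.02354757, -0.05757894, -0.02680999]), 'width': 0.08534356739145843}
```

View pics/w1.png

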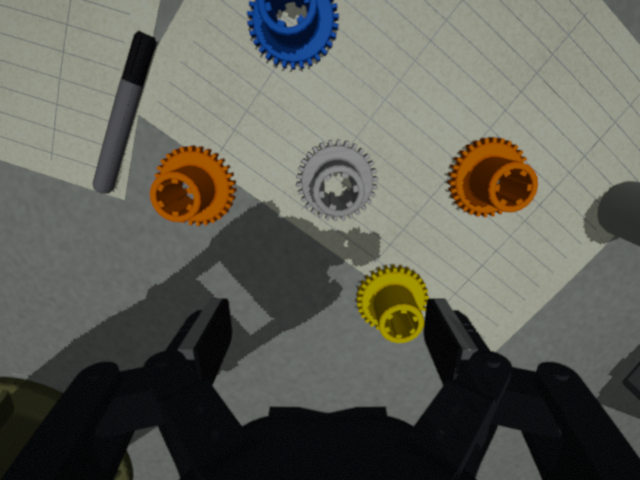

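```bash
python3 -m creep '{"translation":[[0,3,-1.5],[0,3,-1.5],[0,0,0],[0,0,0]],"twist":[[0,0,0],[0,0,0],[0,0,0],[0,0,0]],"grip":[1,1,1,1]}'
python3 - <<'E'
from h import *
s=status.state(); im=capture("wrist"); cv2.imwrite("pics/w2.png",im[:,:,::-1]); 
np.savez("w2",p=s['tcp_pos'],o=s['orientation'])
C=camT("wrist",s)
print(Ro.from_rotvec(s['orientation']).as_matrix().round(3))
for r in models.regions_of("gear","wrist"):
    ys,xs=np.nonzero(r["mask"]);print(r["score"],r["extent"],xs.mean(),ys.mean(),atz(C,(xs.mean(),ys.mean()),.025))
E
```

```text
clock: 2.2
tcp_pos: [0.4191, -0.2006, 0.2609]
orientation: [-1.392, 0.861, -0.869]
contact_force: [0.5, 0.2, 0.6]
width: 0.0854
[[ 0.443  0.004  0.897]
 [-0.897 -0.003  0.443]
 [ 0.004 -1.     0.002]]
0.93 [258.4, 0.0, 71.1, 17.0] 293.3400809716599 4.2145748987854255 [[ 0.53870623 -0.1229844   0.025     ]]
0.8 [95.6, 114.0, 124.9, 105.9] 158.21583967420426 168.43285821455365 [[ 0.42353644 -0.08582532  0.025     ]]
0.74 [488.5, 102.4, 129.5, 110.7] 550.1782738401399 161.53780475259748 [[ 0.53346788 -0.29771218  0.025     ]]
0.62 [372.1, 265.6, 90.4, 102.6] 408.23123534010944 314.5549257232213 [[ 0.40301234 -0.27298425  0.025     ]]
0.57 [295.0, 110.9, 105.3, 106.0] 347.5270306258322 160.75965379494008 [[ 0.47772215 -0.18662903  0.025     ]]
```

View pics/w2.png

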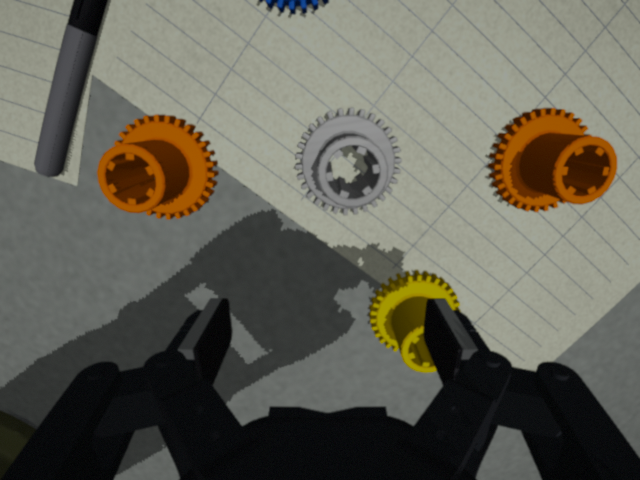

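```bash
cat >> h.py <<'E'
def ortho(im,C,cx,cy,z,half=.03,N=600,x0=(1,0)):
    # world-aligned: col -> +x world, row -> -y world
    g=(np.arange(N)+.5)/N*2*half-half
    X,Y=np.meshgrid(g,-g); P=np.c_[(cx+X).ravel(),(cy+Y).ravel(),np.full(N*N,z)]
    uv=proj(C,P).astype(np.float32).reshape(N,N,2)
    return cv2.remap(im,uv[...,0],uv[...,1],cv2.INTER_CUBIC)
E
python3 - <<'E'
from h import *
d=np.load("w2.npz"); s=dict(tcp_pos=d['p'],orientation=d['o'])
C=camT("wrist",s); im=cv2.imread("pics/w2.png")
p=atz(C,(352,171),.05)[0]; q=atz(C,(347.5,160.8),.010)[0]; print(p,q)
a=ortho(im,C,*p[:2],.05,half=.03,N=400)
b=ortho(im,C,*p[:2],.012,half=.04,N=400)
for i in (a,b): cv2.drawMarker(i,(200,200),(0,0,255),0,20)
cv2.circle(a,(200,200),int(19*400/60),(0,255,0),1)
cv2.circle(b,(200,200),int(33.5*400/80),(0,255,0),1)
cv2.imwrite("pics/o2.png",np.hstack([a,b]))
E
```

```text
[ 0.47602303 -0.18848222  0.05      ] [ 0.47649412 -0.18824779  0.01      ]
```

View pics/o2.png

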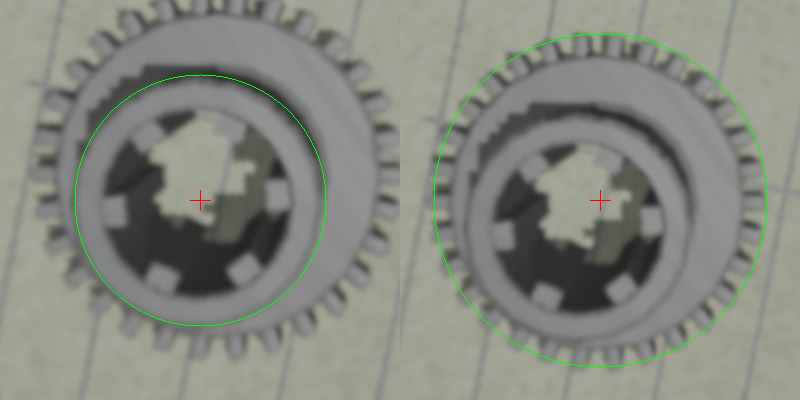

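```bash
python3 -m creep '{"translation":[[0.7,0,2.8],[0.7,0,2.8],[0,0,0],[0,0,0]],"twist":[[0,0,0],[0,0,0],[0,0,0],[0,0,0]],"grip":[1,1,1,1]}'
python3 - <<'E'
from h import *
s=status.state(); R=Ro.from_rotvec(s['orientation']).as_matrix(); print(R.round(4))
print((R.T@(np.array([.4757,-.1887,.185])-s['tcp_pos']-0.155*(R[:,1]+[0,0,1])))*100)
E
```

```text
clock: 2.7
tcp_pos: [0.479, -0.1884, 0.2668]
orientation: [-1.391, 0.855, -0.877]
contact_force: [-0.0, -0.6, -0.6]
width: 0.0852
[[ 0.4417  0.0114  0.8971]
 [-0.8971 -0.0066  0.4418]
 [ 0.0109 -0.9999  0.0073]]
[-0.37959119  8.17308914 -0.48589515]
```

```bash
python3 -m creep '{"translation":[[-0.12,0,-0.31],[0,2.0,0],[0,0,0]],"twist":[[-0.007,0,0.011],[0,0,0],[0,0,0]],"grip":[1,1,1]}'
cat > rel.py <<'E'
import sys
from h import *
tgt=np.array([float(v) for v in sys.argv[1:4]])
s=status.state(); R=Ro.from_rotvec(s['orientation']).as_matrix()
print("tcp",s['tcp_pos'].round(4),"F",s['contact_force'].round(1),"w",s['width'].round(4),"t",s['clock'])
d=R.T@np.array([0,0,-1.])
print("tool cm",((R.T@(tgt-s['tcp_pos']))*100).round(2),"untilt twist",(-0+d[2]).round(4),0,(-d[0]).round(4),"jaw yaw deg",np.degrees(np.arctan2(R[1,0],R[0,0])).round(2))
E
python3 rel.py .4757 -.1887 .185
```

```text
clock: 3.0
tcp_pos: [0.4743, -0.1892, 0.2482]
orientation: [-1.391, 0.866, -0.867]
contact_force: [-0.6, -0.3, 0.1]
width: 0.0856Traceback (most recent call last):
  File "rel.py", line 5, in <module>
    print("tcp",s['tcp_pos'].round(4),"F",s['contact_force'].round(1),"w",s['width'].round(4),"t",s['clock'])
                                                                          ^^^^^^^^^^^^^^^^
AttributeError: 'float' object has no attribute 'round'
```

```bash
sed -i "s/s\['width'\].round(4)/round(s['width'],4)/" rel.py; python3 rel.py .4757 -.1887 .185
```

```text
tcp [ 0.4743 -0.1892  0.2482] F [-0.6 -0.3  0.1] w 0.0856 t 3.0
tool cm [0.02 6.32 0.14] untilt twist -0.0005 0 -0.0 jaw yaw deg -63.83
```

```bash
python3 -m creep '{"translation":[[0,2,0.1],[0,2,0.05],[0,1.7,0],[0,0.3,0],[0,0,0]],"twist":[[0,0,0],[0,0,0],[0,0,0],[0,0,0],[0,0,0]],"grip":[1,1,1,1,1]}';python3 rel.py .4757 -.1887 .185;  python3 - <<'E'
from h import *
im=capture("wrist"); cv2.imwrite("pics/w3.png",im[:,:,::-1])
E
```

```text
clock: 3.5
tcp_pos: [0.4748, -0.1901, 0.1915]
orientation: [-1.39, 0.866, -0.87]
contact_force: [0.2, -0.0, -0.3]
width: 0.0855
tcp [ 0.4748 -0.1901  0.1915] F [ 0.2 -0.  -0.3] w 0.0855 t 3.5
tool cm [-0.09  0.65  0.14] untilt twist -0.0021 0 0.0019 jaw yaw deg -63.96
```

View pics/w3.png

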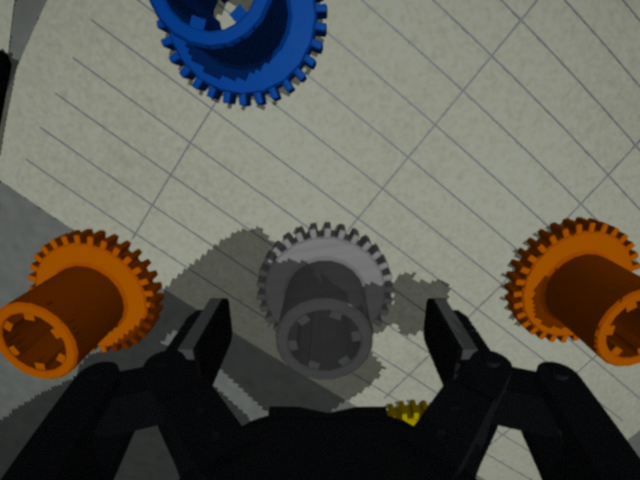

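The hub top at (325,340) is centred between the open fingers. I'll lower the last few mm and close.

```bash
python3 -m creep '{"translation":[[-0.09,0.65,0.14],[0,0,0],[0,0,0],[0,0,0],[0,0,0],[0,0,0],[0,0,0],[0,0,0]],"twist":[[-0.002,0,0.002],[0,0,0],[0,0,0],[0,0,0],[0,0,0],[0,0,0],[0,0,0],[0,0,0]],"grip":[1,1,-1,-1,-1,-1,-1,-1]}' 100;python3 rel.py .4757 -.1887 .385
```

```text
clock: 4.35
tcp_pos: [0.4764, -0.189, 0.1881]
orientation: [-1.39, 0.865, -0.872]
contact_force: [-0.9, -0.0, -0.6]
width: 0.0363
tcp [ 0.4764 -0.189   0.1881] F [-0.9 -0.  -0.6] w 0.0363 t 4.35
tool cm [ 2.000e-02 -1.969e+01  1.000e-02] untilt twist -0.0028 0 0.0034 jaw yaw deg -63.97
```

```bash
python3 -m creep '{"translation":[[0,-1,0],[0,-4,0],[0,-5,0],[-3,-4,1.2],[-4,-2,1.8],[-4,-2,1.8],[-4,-1,1.8],[-4,-1,1.8]],"twist":[[-0.003,0,0.003],[0,0,0],[0,0,0],[0,0,0],[0,0,0],[0,0,0],[0,0,0],[0,0,0]],"grip":[-1,-1,-1,-1,-1,-1,-1,-1]}' 100;python3 rel.py .455 .197 .4
```

```text
clock: 5.15
tcp_pos: [0.4667, 0.0205, 0.3969]
orientation: [-1.388, 0.879, -0.87]
contact_force: [1.5, 0.5, -3.5]
width: 0.0365
tcp [0.4667 0.0205 0.3969] F [ 1.5  0.5 -3.5] w 0.0365 t 5.15
tool cm [-16.42  -0.24   6.57] untilt twist 0.0031 0 -0.005 jaw yaw deg -64.42
```

```bash
python3 -m creep '{"translation":[[-4,0,1.6],[-4,0,1.6],[-3.5,0,1.4],[-1,0,0.4],[0,0,0],[0,0,0]],"twist":[[0,0,0],[0,0,0],[0,0,0],[0,0,0],[0,0,0],[0,0,0]],"grip":[-1,-1,-1,-1,-1,-1]}' 100;python3 rel.py .455 .197 .4;  python3 - <<'E'
from h import *
s=status.state();np.savez("w4",p=s['tcp_pos'],o=s['orientation'])
im=capture("wrist"); cv2.imwrite("pics/w4.png",im[:,:,::-1])
E
```

```text
clock: 5.75
tcp_pos: [0.454, 0.1637, 0.402]
orientation: [-1.388, 0.873, -0.867]
contact_force: [0.2, 0.0, -3.4]
width: 0.0364
tcp [0.454  0.1637 0.402 ] F [ 0.2  0.  -3.4] w 0.0364 t 5.75
tool cm [-2.95  0.21  1.54] untilt twist 0.0006 0 -0.004 jaw yaw deg -64.09
```

View pics/w4.png

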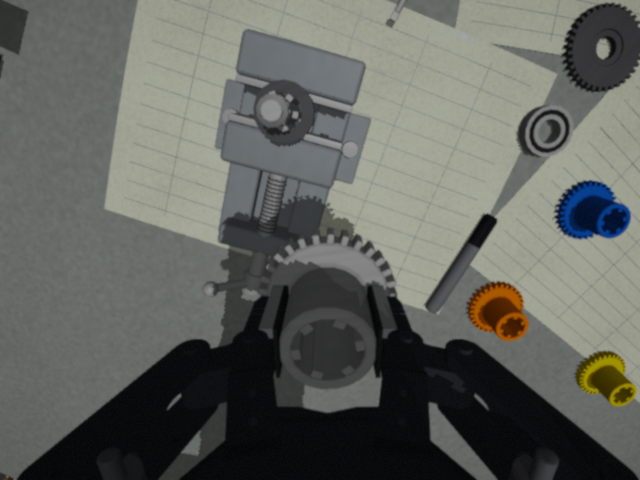

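Run:
```python
from h import *
d=np.load("w4.npz"); s=dict(tcp_pos=d['p'],orientation=d['o'])
C=camT("wrist",s); im=cv2.imread("pics/w4.png")
p=atz(C,(270,110),.165)[0];print(p)
T=camT("top"); print(atz(T,(226,258),.165))
out=[]
for z in (.165,.161,.135,.108):
    a=ortho(im,C,*p[:2],z,half=.03,N=300); cv2.drawMarker(a,(150,150),(0,0,255),0,14)
    for r in ((6,) if z==.165 else (9.6,) if z==.161 else (13,) if z==.135 else (22.5,)): cv2.circle(a,(150,150),int(r*5),(0,255,0),1)
    out.append(a)
cv2.imwrite("pics/o4.png",np.vstack([np.hstack(out[:2]),np.hstack(out[2:])]))
R=Ro.from_rotvec(d['o']).as_matrix();print(((R.T@(p-d['p']))*100))
```

```text
[0.51756261 0.23179063 0.165     ]
[[0.51379082 0.23002125 0.165     ]]
[-3.24854497 23.71089     8.7044888 ]
```

View pics/o4.png

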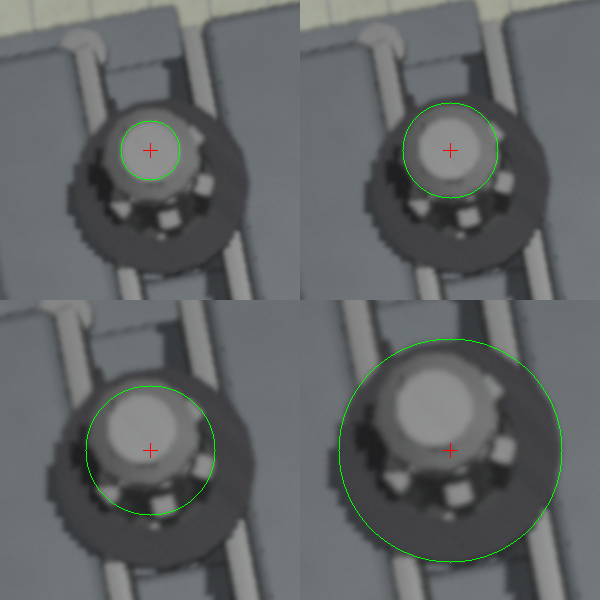

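```bash
python3 -m creep '{"translation":[[-1.7,2.5,1],[-1.6,2.5,1],[0,2,0],[0,0,0],[0,0,0]],"twist":[[0,0,-0.004],[0,0,0],[0,0,0],[0,0,0],[0,0,0]],"grip":[-1,-1,-1,-1,-1]}' 100;python3 rel.py .5176 .2318 .4;  python3 - <<'E'
from h import *
s=status.state();np.savez("w5",p=s['tcp_pos'],o=s['orientation'])
im=capture("wrist")[:,:,::-1].copy(); cv2.imwrite("pics/w5.png",im)
C=camT("wrist",s);p=np.array([.5176,.2318])
out=[]
for z in (.165,.161,.135,.108):
    a=ortho(im,C,*p[:2],z,half=.03,N=300); cv2.drawMarker(a,(150,150),(0,0,255),0,14)
    for r in ((6,) if z==.165 else (9.6,) if z==.161 else (13,) if z==.135 else (22.5,)): cv2.circle(a,(150,150),int(r*5),(0,255,0),1)
    out.append(a)
cv2.imwrite("pics/o5.png",np.vstack([np.hstack(out[:2]),np.hstack(out[2:])]))
E
```

```text
clock: 6.3
tcp_pos: [0.4595, 0.1974, 0.3317]
orientation: [-1.387, 0.875, -0.878]
contact_force: [0.3, 0.7, -3.2]
width: 0.0365
tcp [0.4595 0.1974 0.3317] F [ 0.3  0.7 -3.2] w 0.0365 t 6.3
tool cm [-0.61 -6.83  6.73] untilt twist -0.0011 0 0.0013 jaw yaw deg -64.6
```

View pics/o5.png

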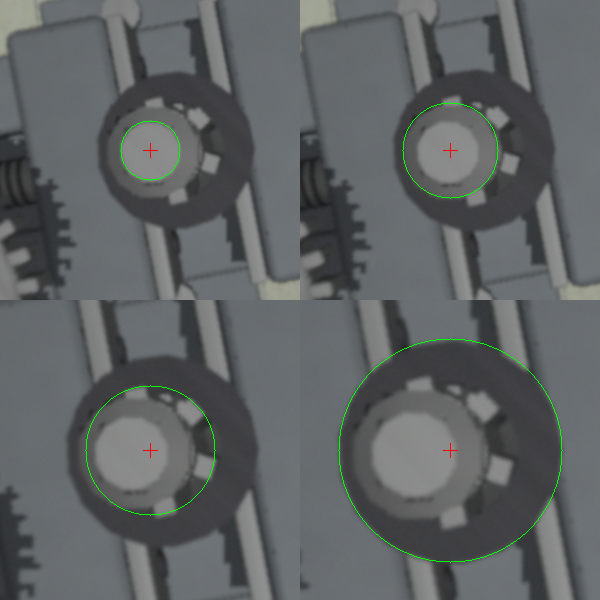

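View pics/w5.png

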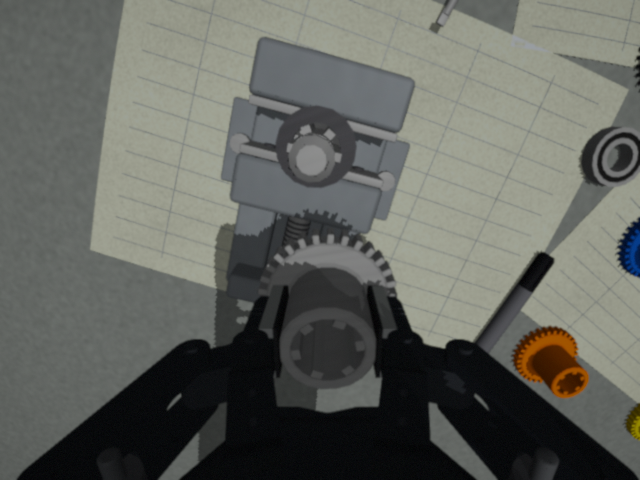

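Run:
```python
from h import *
d=np.load("w5.npz"); s=dict(tcp_pos=d['p'],orientation=d['o'])
C=camT("wrist",s); im=cv2.imread("pics/w5.png")
R=Ro.from_rotvec(d['o']).as_matrix()
out=[]
for h,r in ((.138,19),(.138,10.8),(.176,33.5)):
    p=d['p']+R[:,1]*h
    a=ortho(im,C,p[0],p[1],p[2],half=.025 if r<30 else .04,N=360); k=360/(50 if r<30 else 80)
    if r>11: cv2.circle(a,(180,180),int(r*k),(0,255,0),1); cv2.drawMarker(a,(180,180),(0,0,255),0,14)
    out.append(a)
a=np.hstack([out[0],out[2]]); a=np.clip(a.astype(int)*3//2,0,255)
cv2.imwrite("pics/o5g.png",a)
```

```text
[ WARN:0@1.188] global loadsave.cpp:1063 imwrite_ Unsupported depth image for selected encoder is fallbacked to CV_8U.
```

View pics/o5g.png

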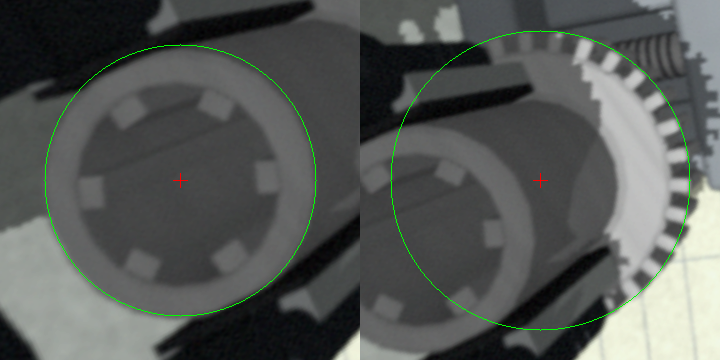

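```bash
python3 -m creep '{"translation":[[0,-2.2,0],[0,-2.2,0],[0,0,0],[-0.2,0,2.2],[-0.2,0,2.2],[-0.1,0,1.5],[0,0,0],[0,0,0]],"twist":[[0,0,0],[0,0,0],[0,-0.1,0],[0,-0.04,0],[0,0,0],[0,0,0],[0,0,0],[0,0,0]],"grip":[-1,-1,-1,-1,-1,-1,-1,-1]}' 100;python3 rel.py .5177 .2326 .34
```

```text
clock: 7.15
tcp_pos: [0.5087, 0.2292, 0.3887]
orientation: [-1.42, 0.761, -0.778]
contact_force: [0.0, 0.4, -3.0]
width: 0.0363
tcp [0.5087 0.2292 0.3887] F [ 0.   0.4 -3. ] w 0.0363 t 7.15
tool cm [0.18 4.88 0.88] untilt twist -0.0132 0 0.005 jaw yaw deg -56.65
```

```bash
python3 -m creep '{"translation":[[0.2,1,0.9],[0,0,0],[0,0,0]],"twist":[[-0.013,0,0.005],[0,0,0],[0,0,0]],"grip":[-1,-1,-1]}' 100;python3 rel.py .5177 .2326 .34
```

```text
clock: 7.45
tcp_pos: [0.5175, 0.2315, 0.379]
orientation: [-1.43, 0.772, -0.771]
contact_force: [-1.5, -0.7, -3.0]
width: 0.0362
tcp [0.5175 0.2315 0.379 ] F [-1.5 -0.7 -3. ] w 0.0362 t 7.45
tool cm [-0.08  3.9   0.08] untilt twist 0.0002 0 -0.0002 jaw yaw deg -56.71
```

```bash
python3 -m creep '{"translation":[[-0.08,1,0.08],[0,1,0],[0,1,0],[0,0,0],[0,0,0]],"twist":[[0,0,0],[0,0,0],[0,0,0],[0,0,0],[0,0,0]],"grip":[-1,-1,-1,-1,-1]}' 100;python3 rel.py .5177 .2326 .324
python3 - <<'E'
from h import *
s=status.state();np.savez("w6",p=s['tcp_pos'],o=s['orientation']);print(s['ft_torque'])
im=capture("wrist")[:,:,::-1].copy(); cv2.imwrite("pics/w6.png",np.clip(im*1.6,0,255).astype(np.uint8))
E
```

```text
clock: 7.95
tcp_pos: [0.5173, 0.2324, 0.3455]
orientation: [-1.43, 0.772, -0.771]
contact_force: [1.6, 0.2, -2.3]
width: 0.0364
tcp [0.5173 0.2324 0.3455] F [ 1.6  0.2 -2.3] w 0.0364 t 7.95
tool cm [0.   2.15 0.04] untilt twist 0.0011 0 -0.0003 jaw yaw deg -56.72
[ 0.04347936 -0.22113462  0.0057432 ]
```

View pics/w6.png

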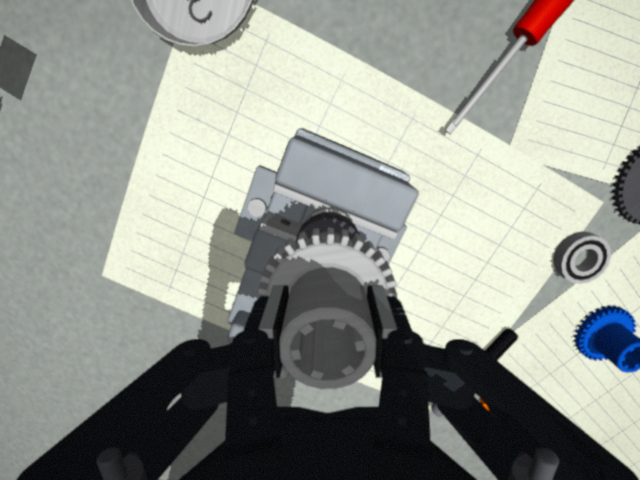

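```bash
python3 -m creep '{"translation":[[0,0.5,0.05],[0,0.7,0],[0,0.5,0],[0,0.5,0],[0,0,0],[0,0,0]],"twist":[[0,0,0],[0,0,0],[0,0,0],[0,0,0],[0,0,0],[0,0,0]],"grip":[-1,-1,-1,-1,-1,-1]}' 100;python3 rel.py .5177 .2326 .296
python3 - <<'E'
from h import *
s=status.state();print(s['ft_torque'])
E
```

```text
clock: 8.6
tcp_pos: [0.5177, 0.2327, 0.3218]
orientation: [-1.43, 0.772, -0.771]
contact_force: [0.7, -0.3, -3.9]
width: 0.0363
tcp [0.5177 0.2327 0.3218] F [ 0.7 -0.3 -3.9] w 0.0363 t 8.6
tool cm [0.01 2.58 0.  ] untilt twist 0.0011 0 -0.0003 jaw yaw deg -56.71
[ 0.03049462  0.01051236 -0.00670438]
```

```bash
python3 -m creep '{"translation":[[0,0.4,0],[0,0.4,0],[0,0,0],[0,0,0]],"twist":[[0,0,0],[0,0,0],[0,0,0],[0,0,0]],"grip":[-1,-1,-1,-1]}' 100;python3 rel.py .5177 .2326 .296
python3 - <<'E'
from h import *
s=status.state();print(s['ft_torque'])
E
```

```text
clock: 9.0
tcp_pos: [0.5177, 0.2327, 0.3135]
orientation: [-1.43, 0.772, -0.771]
contact_force: [-0.1, -0.6, -3.5]
width: 0.0367
tcp [0.5177 0.2327 0.3135] F [-0.1 -0.6 -3.5] w 0.0367 t 9.0
tool cm [ 0.01  1.75 -0.  ] untilt twist 0.0006 0 -0.0003 jaw yaw deg -56.71
[ 0.03426678 -0.01857594  0.00619553]
```

Meshed: it is past the spline ends with no contact force. I'll slide it down to the cup.

```bash
python3 -m creep '{"translation":[[0,0.5,0],[0,0.5,0],[0,0.5,0],[0,0,0],[0,0,0]],"twist":[[0,0,0],[0,0,0],[0,0,0],[0,0,0],[0,0,0]],"grip":[-1,-1,-1,-1,-1]}' 100;python3 rel.py .5177 .2326 .289
python3 - <<'E'
from h import *
s=status.state();print(s['ft_torque'])
E
```

```text
clock: 9.5
tcp_pos: [0.5177, 0.2327, 0.297]
orientation: [-1.43, 0.772, -0.771]
contact_force: [0.0, 0.2, -2.9]
width: 0.0363
tcp [0.5177 0.2327 0.297 ] F [ 0.   0.2 -2.9] w 0.0363 t 9.5
tool cm [ 0.01  0.8  -0.  ] untilt twist 0.0008 0 -0.0003 jaw yaw deg -56.72
[-0.03385428 -0.01386275  0.02878613]
```

```bash
for i in 1; do python3 -m creep '{"translation":[[0,0.3,0],[0,0,0],[0,0,0]],"twist":[[0,0,0],[0,0,0],[0,0,0]],"grip":[-1,-1,-1]}' 100; done; python3 -m creep '{"translation":[[0,0.3,0],[0,0,0],[0,0,0]],"twist":[[0,0,0],[0,0,0],[0,0,0]],"grip":[-1,-1,-1]}' 100;python3 rel.py .5177 .2326 .289
```

```text
clock: 9.8
tcp_pos: [0.5178, 0.2328, 0.2951]
orientation: [-1.429, 0.771, -0.772]
contact_force: [-2.1, -1.0, 3.0]
width: 0.0364
clock: 10.1
tcp_pos: [0.5179, 0.2328, 0.293]
orientation: [-1.428, 0.77, -0.772]
contact_force: [-2.2, -1.3, 4.7]
width: 0.0365
tcp [0.5179 0.2328 0.293 ] F [-2.2 -1.3  4.7] w 0.0365 t 10.1
tool cm [ 0.01  0.4  -0.02] untilt twist -0.0022 0 0.0005 jaw yaw deg -56.71
```

```bash
python3 -m creep '{"translation":[[0,0.3,-0.02],[0,0,0],[0,0.3,0],[0,0,0],[0,0,0]],"twist":[[-0.002,0,0],[0,0,0],[0,0,0],[0,0,0],[0,0,0]],"grip":[-1,-1,-1,-1,-1]}' 100; python3 rel.py .5177 .2326 .2875
```

```text
clock: 10.6
tcp_pos: [0.518, 0.2329, 0.2887]
orientation: [-1.427, 0.769, -0.773]
contact_force: [-5.5, -2.3, 7.3]
width: 0.0365
tcp [0.518  0.2329 0.2887] F [-5.5 -2.3  7.3] w 0.0365 t 10.6
tool cm [ 0.01  0.12 -0.04] untilt twist -0.0029 0 0.0009 jaw yaw deg -56.7
```

```bash
python3 -m creep '{"translation":[[0,0.25,-0.06],[0,0,0],[0,0,0],[0,0,0],[0,0,0]],"twist":[[-0.003,0,0.001],[0,0,0],[0,0,0],[0,0,0],[0,0,0]],"grip":[-1,-1,-1,-1,-1]}' 100; python3 rel.py .5177 .2326 .2875;python3 - <<'E'
from h import *
im=capture("wrist")[:,:,::-1].copy(); cv2.imwrite("pics/w7.png",np.clip(im*1.6,0,255).astype(np.uint8))
im=capture("scene")[:,:,::-1].copy(); cv2.imwrite("pics/s7.png",np.clip(cv2.resize(im[170:320,360:500],None,fx=4,fy=4,interpolation=cv2.INTER_CUBIC)*1.3,0,255).astype(np.uint8))
cv2.imwrite("pics/s7f.png",im)
im=capture("top")[:,:,::-1].copy(); cv2.imwrite("pics/t7.png",im)
E
```

```text
clock: 11.1
tcp_pos: [0.5179, 0.2328, 0.2888]
orientation: [-1.426, 0.769, -0.773]
contact_force: [-5.2, -1.3, 7.1]
width: 0.0366
tcp [0.5179 0.2328 0.2888] F [-5.2 -1.3  7.1] w 0.0366 t 11.1
tool cm [ 0.01  0.13 -0.03] untilt twist -0.0042 0 0.0007 jaw yaw deg -56.7
```

View pics/w7.png

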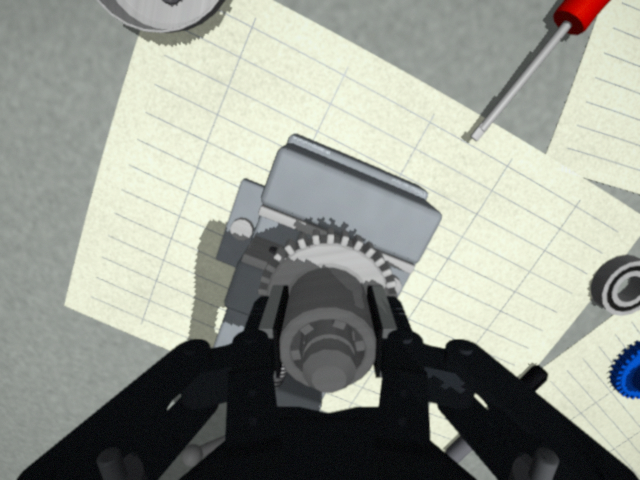

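View pics/s7.png

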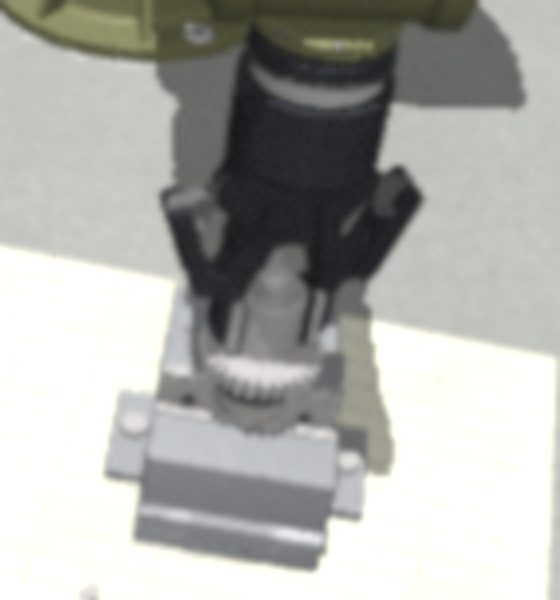

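View pics/t7.png

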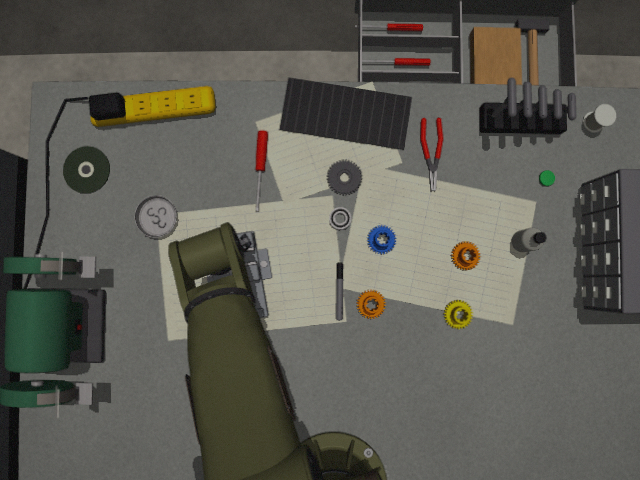

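```bash
python3 -m creep '{"translation":[[0,0.3,-0.03],[0,0.3,0],[0,0.2,0]],"twist":[[-0.004,0,0],[0,0,0],[0,0,0]],"grip":[-1,-1,-1]}' 100; python3 rel.py .5177 .2326 .2875;python3 - <<'E'
from h import *
for i in range(8):
    im=capture("wrist"); s=status.state(); print(s['clock'],s['tcp_pos'].round(5),s['contact_force'].round(1))
im=im[:,:,::-1]
cv2.imwrite("pics/w8.png",np.clip(cv2.resize(im[260:400,230:430],None,fx=4,fy=4,interpolation=cv2.INTER_CUBIC)*1.8,0,255).astype(np.uint8))
E
```

```text
clock: 11.55
tcp_pos: [0.5181, 0.233, 0.2849]
orientation: [-1.426, 0.768, -0.774]
contact_force: [-17.2, -8.0, 35.7]
width: 0.036
tcp [0.5181 0.233  0.2849] F [-17.2  -8.   35.7] w 0.036 t 11.55
tool cm [ 0.01 -0.26 -0.06] untilt twist -0.0053 0 0.0015 jaw yaw deg -56.7
11.6 [0.5181  0.23301 0.28496] [-12.4  -5.2  25. ]
11.65 [0.51807 0.23303 0.28493] [-11.6  -5.1  26.5]
11.7 [0.51806 0.23304 0.28494] [-12.3  -5.2  27. ]
11.75 [0.51808 0.23301 0.28495] [-13.3  -5.5  25.8]
11.8 [0.51807 0.233   0.28496] [-13.   -6.   25.6]
11.85 [0.51807 0.23301 0.28497] [-12.1  -5.1  26.5]
11.9 [0.51806 0.23302 0.28494] [-12.8  -5.4  25.1]
11.95 [0.51807 0.23301 0.28496] [-11.3  -4.5  26.4]
```

View pics/w8.png

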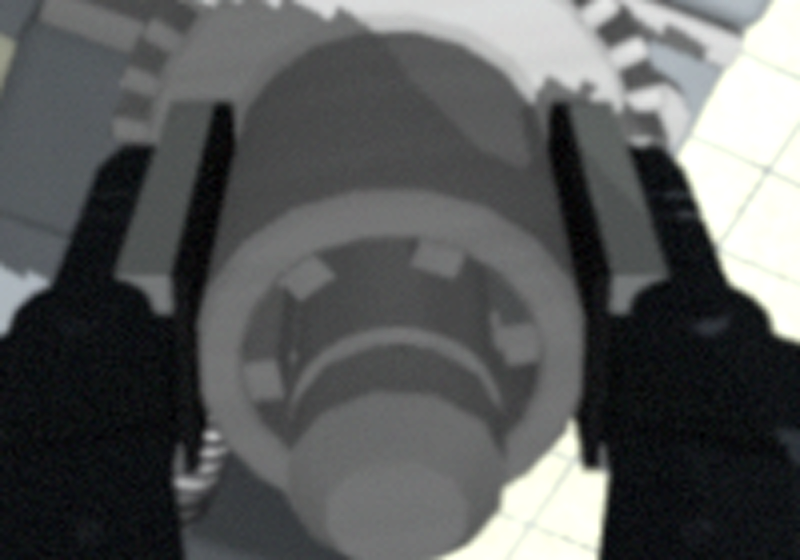

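Now it is against the cup's stop (about 30 N). I'll back off slightly so it's held by the spring only, with margin beyond the groove.

```bash
python3 -m creep '{"translation":[[0,0,-0.05],[0,0,0]],"twist":[[-0.005,0,0.001],[0,0,0]],"grip":[-1,-1]}' 100
python3 - <<'E'
from h import *
for i in range(6):
    im=capture("wrist"); s=status.state(); print(s['clock'],s['tcp_pos'].round(5),s['contact_force'].round(1))
E
```

```text
clock: 12.15
tcp_pos: [0.5181, 0.233, 0.2874]
orientation: [-1.426, 0.768, -0.774]
contact_force: [-5.4, -2.1, 8.0]
width: 0.0368
12.2 [0.51805 0.23296 0.28735] [-3.1 -1.4  9.4]
12.25 [0.51804 0.23297 0.2872 ] [-2.9 -1.5  8.9]
12.3 [0.51805 0.23294 0.28708] [-3.8 -1.3  9.1]
12.35 [0.51806 0.23298 0.28704] [-3.  -0.6  9.1]
12.4 [0.51806 0.23296 0.28704] [-2.8 -0.3  9.7]
12.45 [0.51808 0.23296 0.28705] [-3.4 -0.1  8.6]
```

Run:
```python
from h import *
s=status.state(); im=capture("wrist")[:,:,::-1].copy(); C=camT("wrist",s)
s2=status.state(); print(s2['clock'],s2['tcp_pos'].round(5),s2['contact_force'].round(1),s2['width'])
im=cv2.resize(im,None,fx=4,fy=4,interpolation=cv2.INTER_CUBIC)
im=np.clip(im*1.8,0,255).astype(np.uint8)
t=np.linspace(0,2*np.pi,100)
for z,r,c in ((.1525,9.6,(0,0,255)),(.1547,9.6,(0,255,255)),(.149,19,(0,255,0)),(.161,9.6,(255,0,0))):
    P=np.c_[.5178+r/1e3*np.cos(t),.2323+r/1e3*np.sin(t),np.full(100,z)]
    cv2.polylines(im,[(proj(C,P)*4+1.5).astype(np.int32)],True,c,1)
cv2.imwrite("pics/w9.png",im[1040:1600,920:1720])
```

```text
12.5 [0.51807 0.23295 0.287  ] [-3.  -1.3  8.8] 0.03635777868727982
```

View pics/w9.png

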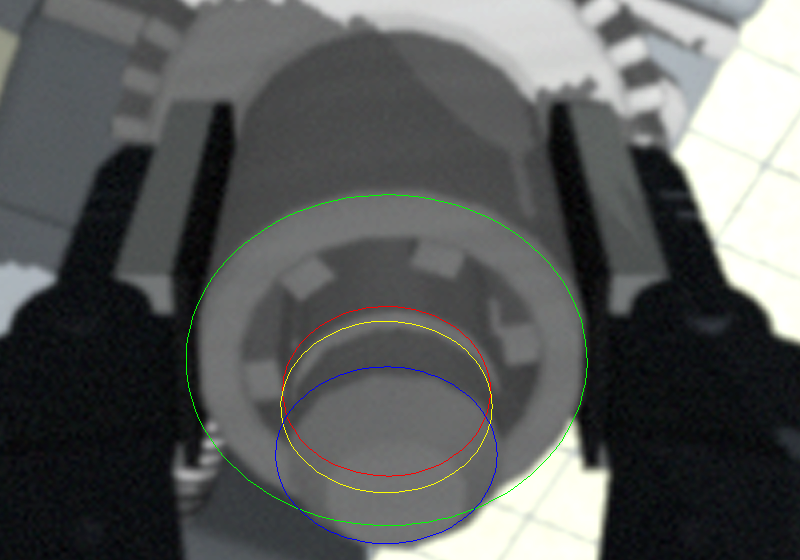

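The hub rim matches a hub height of about 149 mm. The light groove rim (arc near (390,315) in the crop) shows in full above it. The pose and force are steady, so I'm handing in.

Run:
```python
from workcell import job,status
print(job.job_done()); s=status.state(); print(s['clock'],s['tcp_pos'],s['contact_force'])
```

```text
the job is handed in; nothing more can be done
None
the job is handed in; nothing more can be done
```

I fitted the steel gear, hub up, over the shaft and turned it 8° so the splines meshed. It then slid down onto the spring cup with no resistance. I'm holding it pressed down with a 100 N grip, and the job was handed in at about 12.5 s.

**Cup depth:** the cup is pressed down about 9 mm, judged from both the arm height and the spring force of about 12 N. The groove clears at 5.5 mm, so the hub top sits about 3.5 mm below the groove's lower edge.

**Steadiness:** over the last few readings, about 0.15 s, the arm height stayed within 0.1 mm.

**Groove:** the last wrist picture agrees with this, with the groove's edge showing above the hub. The edges overlaid from the calibration were up to 1–2 mm off the picture.

**What went less smoothly:**
- **Hit the stop:** one press went too far and rested on the cup's stop with about 30 N (39 N peak downward in the readings), so I backed off about 2 mm.
- **Side force:** about 3 N of sideways force remains on the gear at the end.

**Rest of the bench:** the top picture taken during the press showed everything else in view where it had been. The arm hid part of the vise area, and I took no picture of the whole bench after that.

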